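Clear, load and pin the toy-maker's glue press

TASK

First put every offcut lying on the press bed into the open cardboard bin, and lay the glued wooden bear flat in the middle of the bed. Then lower the lid gently until it is fully shut, and lock it with the two ball-lock pins: squeeze a pin's two side buttons, slide it from above right through the lid's ear and the ear below, flange down on the lid, and let go so that its buttons and balls spring out. Leave the other things on the table (thread, mug, jar, brush) where they are.

Things in the scene. Friction and masses are not known exactly. Their poses are not given: they have to be found in the camera images.
- press: Glue press, fixed: grey steel base 280 (x) x 170 (y) x 40 mm high, dark rubber bed on top. Origin: centre of the underside on the table, z up. Lid hinge along x at y = +85 mm; on the -y side two steel ears with holes, each carried by a 44 mm wide, 10 mm thick web at y = -75 to -85. Hinge blocks 44 mm wide (x = -100, +100; y = 71 to 85) stand on the bed, as high as the ears (64 mm over the table).
- bed (a point): Centre of the bed's top face, 40 mm above the table; axes as the press. The bed is 280 by 170 mm.
- hinge (a point): Middle of the lid's hinge line, 66 mm above the table; axes as the press (hinge line along x). Lid: plywood plate 280 mm along the hinge, 170 mm from hinge to free edge, 10 mm thick; on the free edge two steel ears at x = -100, +100 reach 220 mm from the hinge, and between them a 12 mm round handle bar, 100 mm long, runs parallel to the hinge, 190 mm from it.
- lid (a joint): Lid angle, rad: 0 = fully shut, level; 1.57 upright; starts 1.75 to 2.0, leaning out over the press's +y side; range 0 to 2.1. Stiff friction hinge (about 0.85 N m): the 0.7 kg lid stays where left. Push its outer (upper) face or bar over and down. Shut, its underside is 66 mm and top 76 mm above the table, its ears right over the press's ears, their 20 mm holes in line.
- hole_a (a point): Centre of the upright 20 mm through hole in the press's ear at press x = -100, y = -110 mm, at the ear's top face, 64 mm above the table. Ear: 44 mm wide, 10 mm thick, y = -85 to -135 mm, 54 mm of clear space below. The shut lid's ear lies over it from 66 to 76 mm. Axes as the press.
- hole_b (a point): The same for the ear at press x = +100 mm.
- stand: Wooden pin stand, fixed: block 150 (x) by 70 (y) by 60 mm high with two 32 mm square wells at x = -40 and +40 mm, y = 0. The pins stand upright in them, flanges resting on the stand's top. Origin: centre of the underside.
- bin: Cardboard offcuts bin, fixed: open-topped box 180 (x) by 180 (y) by 85 mm high, walls 4 mm. Origin: centre of the underside, z up.
- blank: Flat glued wooden bear (toy blank), 24 mm thick, lies flat. Origin: on the underside, mid-length; x runs along its 104 mm length from tail (-51 mm) to head (+53 mm), y across. Its body is a straight-sided block 52 mm wide from x = -51 to +13 mm, best gripped across at x = -19 mm. 0.12 kg.
- pin1: Ball-lock pin, 86 mm, 0.17 kg, upright in the stand. Origin: centre of its flange's underside, z up along the pin. Above: flange 40 x 40 x 6 mm, black head 30 (x) x 34 mm (y) from 6 to 42 mm with a dark button 10 mm wide, 26 high (10 to 36 mm) standing 5.5 mm out of each y face (45 mm over both). Below: 16 mm round shank to -44 mm, last 8 mm tapered; ball each y side at -25 to -33 mm. See pin2.
- pin1_l (a joint): How far pin1's +y button (and ball) is pressed in, m: 0 = out (locked), 0.0055 = flush (ball fully in). Spring, about 2 N at first and 4.3 N flush.
- pin1_r (a joint): How far pin1's -y button (and ball) is pressed in, m: 0 = out (locked), 0.0055 = flush (ball fully in). Spring, about 2 N at first and 4.3 N flush.
- pin2: A second pin, same as pin1. Balls out measure 26 mm across y: too wide for the 20 mm holes. A grip across y on the head with pads wider than the buttons (at least 15 N; 30 N is good) presses the buttons flush and draws the balls inside the shank; let go, they spring out and lock under the lower ear.
- pin2_l (a joint): How far pin2's +y button (and ball) is pressed in, m: 0 = out (locked), 0.0055 = flush (ball fully in). Spring, about 2 N at first and 4.3 N flush.
- pin2_r (a joint): How far pin2's -y button (and ball) is pressed in, m: 0 = out (locked), 0.0055 = flush (ball fully in). Spring, about 2 N at first and 4.3 N flush.
- offcut1: Offcut, block of brown wood 64 x 30 x 26 mm, lying on the bed (it may be absent: then None). Origin: centre of its underside as it lies at the start, x along its length. About 35 g.
- offcut2: Offcut, L-shaped bit of pale wood: 62 x 18 x 24 mm (y = -17 to +1 mm) with a 26 x 16 mm foot at x = +5 to +31, y = +1 to +17 mm, lying on the bed (it may be absent: then None). Origin: centre of its underside as it lies at the start, x along its length. About 35 g.
- offcut3: Offcut, rounded cork lump 60 x 34 x 30 mm, lying on the bed (it may be absent: then None). Origin: centre of its underside as it lies at the start, x along its length. About 35 g.
- offcut4: Offcut, plywood T-section offcut 68 mm long, 34 mm wide, 26 mm high, the upper half (12 to 26 mm) only 18 mm wide, lying on the bed (it may be absent: then None). Origin: centre of its underside as it lies at the start, x along its length. About 35 g.
- thread1: Thread cone, 52 mm across the foot, 78 mm high. Bystander: leave it where it is. Origin: centre of its underside.
- thread2: Another thread cone like thread1. Bystander: leave it where it is. Origin: centre of its underside.
- mug: White mug, 76 mm across, 90 mm high, with a handle. Bystander: leave it where it is. Origin: centre of its underside.
- jar: Jar, 72 mm across, 80 mm high. Bystander: leave it where it is. Origin: centre of its underside.
- brush: Brush 190 mm long, lying flat. Bystander: leave it where it is. Origin: centre of its underside.

How it is judged (in metres and radians):
On the way, in this order (a step that is already met when the one before it is completed fails the run):
1. every offcut is in the bin and the bear lies flat in the middle of the bed, the lid still open (x of offcut1 in the frame of bin between -0.086 and 0.086 m and y of offcut1 in the frame of bin between -0.086 and 0.086 m and z of offcut1 in the frame of bin between -0.005 and 0.075 m and x of offcut2 in the frame of bin between -0.086 and 0.086 m and y of offcut2 in the frame of bin between -0.086 and 0.086 m and z of offcut2 in the frame of bin between -0.005 and 0.075 m and x of offcut3 in the frame of bin between -0.086 and 0.086 m and y of offcut3 in the frame of bin between -0.086 and 0.086 m and z of offcut3 in the frame of bin between -0.005 and 0.075 m and x of offcut4 in the frame of bin between -0.086 and 0.086 m and y of offcut4 in the frame of bin between -0.086 and 0.086 m and z of offcut4 in the frame of bin between -0.005 and 0.075 m and x of blank in the frame of bed between -0.06 and 0.06 m and y of blank in the frame of bed between -0.03 and 0.03 m and z of blank in the frame of bed between -0.004 and 0.006 m and angle between blank's own z axis and vertical below 0.1 rad and value of joint lid above 0.6 rad), for 0.2 s.
2. the lid is fully shut (value of joint lid below 0.03 rad and x of blank in the frame of bed between -0.06 and 0.06 m and y of blank in the frame of bed between -0.03 and 0.03 m and z of blank in the frame of bed between -0.004 and 0.006 m and angle between blank's own z axis and vertical below 0.1 rad), for 0.2 s.
3. both pins are through both ears and locked (value of joint lid below 0.03 rad and (((horizontal distance between pin1 and hole_a below 0.006 m and z of pin1 in the frame of hole_a between 0.008 and 0.017 m and angle between pin1's own z axis and vertical below 0.15 rad and value of joint each of pin1_l, pin1_r below 0.002 m) and (horizontal distance between pin2 and hole_b below 0.006 m and z of pin2 in the frame of hole_b between 0.008 and 0.017 m and angle between pin2's own z axis and vertical below 0.15 rad and value of joint each of pin2_l, pin2_r below 0.002 m)) or ((horizontal distance between pin1 and hole_b below 0.006 m and z of pin1 in the frame of hole_b between 0.008 and 0.017 m and angle between pin1's own z axis and vertical below 0.15 rad and value of joint each of pin1_l, pin1_r below 0.002 m) and (horizontal distance between pin2 and hole_a below 0.006 m and z of pin2 in the frame of hole_a between 0.008 and 0.017 m and angle between pin2's own z axis and vertical below 0.15 rad and value of joint each of pin2_l, pin2_r below 0.002 m)))), for 0.2 s.
At the end, for the whole second after the job is handed in: Offcuts inside the bin; bear flat on the bed, origin within 60 mm (along hinge) and 30 mm (across) of its centre; lid shut to 0.03 rad; a pin in each hole: upright, within 6 mm of the axis, origin 8 to 17 mm above the press ear's top, buttons out to 2 mm; all at rest (all of step 3 and x of offcut1 in the frame of bin between -0.086 and 0.086 m and y of offcut1 in the frame of bin between -0.086 and 0.086 m and z of offcut1 in the frame of bin between -0.005 and 0.075 m and x of offcut2 in the frame of bin between -0.086 and 0.086 m and y of offcut2 in the frame of bin between -0.086 and 0.086 m and z of offcut2 in the frame of bin between -0.005 and 0.075 m and x of offcut3 in the frame of bin between -0.086 and 0.086 m and y of offcut3 in the frame of bin between -0.086 and 0.086 m and z of offcut3 in the frame of bin between -0.005 and 0.075 m and x of offcut4 in the frame of bin between -0.086 and 0.086 m and y of offcut4 in the frame of bin between -0.086 and 0.086 m and z of offcut4 in the frame of bin between -0.005 and 0.075 m and x of blank in the frame of bed between -0.06 and 0.06 m and y of blank in the frame of bed between -0.03 and 0.03 m and z of blank in the frame of bed between -0.004 and 0.006 m and angle between blank's own z axis and vertical below 0.1 rad and linear speed of each of offcut1, offcut2, offcut3, offcut4, blank, pin1, pin2 below 0.03 m/s); the robot touches nothing.
It fails at once if a bystander (thread cone, mug, jar, brush) is moved more than 30 mm (distance of any of thread1, thread2, mug, jar, brush from where it was at the start of the episode above 0.03 m).
It fails at once if the lid is slammed (passes the last 0.4 rad faster than 2.5 rad/s) (velocity of joint lid below -2.5 rad/s and value of joint lid below 0.4 rad).
Of offcut1, offcut2, offcut3, offcut4 only 2 to 4 are there at a start; the rules pass over those that are not, and their reading is None.
At some moment in a run one of offcut1, offcut2, offcut3, offcut4 may be knocked a few centimetres aside while the robot is not near it.
It also fails if it takes over 210 s, if anything falls off the work surface, if the arm or the gripper's body presses on something with over 40 N, if the wrist force passes 120 N, or if a joint passes its speed limit or range.

ROBOT

A 6-joint arm with a two-finger parallel gripper is mounted at the origin on the work surface. World frame = base frame: x ahead of the robot, y to its left, z up, the work surface at z = 0. Lengths are in mm, angles in rad, forces in N, time in s.
With the tool pointing down it reaches from about 350 to 875 mm from the base axis. Payload 4.2 kg.
Tool frame: the origin (TCP) lies between the finger pads; the fingertips stand 11 mm ahead of it and the grasp point (between the pads) lies 8 mm behind it; z points along the fingers, y is the direction in which the jaws open and shut (so a half turn about z gives the same grasp; the last joint's range is limited). The gripper opens to 85 mm and grips with 20 to 120 N. Pads are 22 mm wide; open, the fingers measure 114 mm over their backs; the gripper's body (76 mm by 85 mm) begins 54 mm behind the grasp point. The pads swing forward as they close: fully open they stand 13 mm farther back than shut.
Start: joints at [-1.062, 0.385, 0.008, 0, -1.194, -0.259], TCP at [154.523, -605.576, 242.312] pointing down, gripper open.
Joint ranges: [-3.14, 3.14], [-1.21, 2.06], [-1.07, 1.41], [-3.16, 2.05], [-2.99, -0.16], [-3.1, 3.1]. Speed limits (rad/s): [2.79, 2.79, 3.14, 3.14, 3.14, 3.14].

INTERFACE

Orientations are given as a unit quaternion [x, y, z, w].
In Python, from bench import * gives the robot as it stands.
- The arm moves only by the tool servo_tool, never from a script. Its argument "rows" is a list of rows, each a list of 7 numbers: the opening, from 0 (shut) to 1 (fully open), then the shift along the tool's x, y, z in cm, then the turn, a rotation vector about the tool's x, y, z in degrees. A call has 1 to 12 rows; each row shifts and turns the commanded pose from where the row before left it, along the tool's axes as they then stand; what a row does not reach is not made up. A row lasts 1/10 s, in which the tool goes at most 50 mm and 8.59 degrees, less where a joint would pass 70% of its speed; a pose out of reach is approached as far as the arm can. A call is refused whole if a number of a shift passes 5 or a number of a turn 8.59, either way. A call with a gripper value outside its range is refused whole. The fingers move at their own pace and stop on an object; the grip force is fixed at half the most. Time passes only in rows, so rows that do not move let the fingers close. It gives the time, the measured TCP pose, the force and the opening at its end, in the units of the state.
- read_state(): the state, without advancing time (a new reading comes with each control period).
- get_image(name): name is "scene" or "top"; returns a dict with "image" (420x560x3 uint8, red, green, blue), "mtx" (3x3 intrinsics, pixels), "extrinsics" (4x4, takes a point from camera to world coordinates). Camera axes: x right, y up, looking along -z (the intrinsics and any distortion apply to the point x, -y, -z); pixel columns grow to the right and rows downward; lengths in mm; the calibration is good to about 2 mm. A picture is of the moment at which its call begins. There is no depth.
- job_done(): hands the job in, once; it reports no verdict.
The state is a dict: "clock": time; "joints": joint angles; "joint_vel": joint speeds; "joint_efforts": joint torques, N m; "position": TCP position; "ee_rot": TCP orientation; "contact_force": force on the tool from outside, world axes, zero at the start; "wrist_torque": the same for the moment, N m; "gripper_width": finger opening in mm.
Only numpy, scipy, OpenCV 4.12 (cv2) and the standard library are available. Lean on these libraries where they do the work, as an engineer would, in place of code of your own. Each camera call takes 0.05 s, during which the arm holds its last target. There are 200 camera calls.

## Working session

There is one attempt and no reset: what is moved stays moved. The work goes in short steps, Python scripts to look and compute and a tool call to move; the robot and the scene stay as the last step left them, time stands still between calls to the robot, and variables do not carry over. Pictures are saved under pics/ and viewed, about 12 in all and at most 16, crops included, and the job is handed in when it is done.

Besides the shell and the picture viewer there is one more tool, called after "Call:" as a command line: name --pt "numbers of a row" for each row, then --argument value for the rest. servo_tool: Moves the arm, as the interface text tells. Its arguments: {"type":"object","properties":{"rows":{"type":"array","items":{"type":"array","items":{"type":"number"}}}},"required":["rows"]}

```bash
ls; mkdir -p pics
python3 - <<'E'
from bench import *
import cv2,numpy as np
print(read_state())
for n in("scene","top"):
    d=get_image(n); cv2.imwrite(f"pics/{n}0.png",cv2.resize(d["image"][:,:,::-1],(800,600),interpolation=cv2.INTER_CUBIC)); print(n,d["mtx"].tolist(),np.round(d["extrinsics"],4).tolist(), [k for k in d])
E
```

```text
pics
{'clock': 0.0, 'joints': array([-1.06240687e+00,  3.85528990e-01,  6.65163508e-03, -5.10891495e-04,
       -1.19404472e+00, -2.58596181e-01]), 'joint_vel': array([ 0.00180386, -0.00066523, -0.00127894, -0.00164976,  0.00172978,
        0.0001316 ]), 'joint_efforts': array([ 1.01755500e-04, -3.92284691e+01,  1.88399649e+01,  4.18634623e+00,
       -4.65685269e-03, -4.54802318e-06]), 'position': array([ 154.38132386, -605.04924202,  241.24656083]), 'ee_rot': array([-1.24478604e-01,  9.92221694e-01,  1.07450867e-03, -1.77503463e-04]), 'contact_force': array([-0.15929538, -0.88306941, -1.00954429]), 'wrist_torque': array([-0.0045749 , -0.01682065, -0.03574868]), 'gripper_width': 85.23135467264575}
scene [[442.61449757751666, 0.0, 273.59156317730316], [0.0, 442.61449757751666, 224.92993625812167], [0.0, 0.0, 1.0]] [[0.6837, -0.5102, 0.5218, 1103.7953], [0.7296, 0.4932, -0.4737, -471.1827], [-0.0156, 0.7046, 0.7095, 779.0963], [0.0, 0.0, 0.0, 1.0]] ['image', 'mtx', 'extrinsics']
top [[420.04479086364273, 0.0, 280.12186064189484], [0.0, 420.04479086364273, 214.71794206741606], [0.0, 0.0, 1.0]] [[0.0289, 0.9979, -0.0587, 516.7614], [-0.9996, 0.0291, 0.0031, -7.2099], [0.0048, 0.0586, 0.9983, 1120.402], [0.0, 0.0, 0.0, 1.0]] ['image', 'mtx', 'extrinsics']
```

View pics/scene0.png

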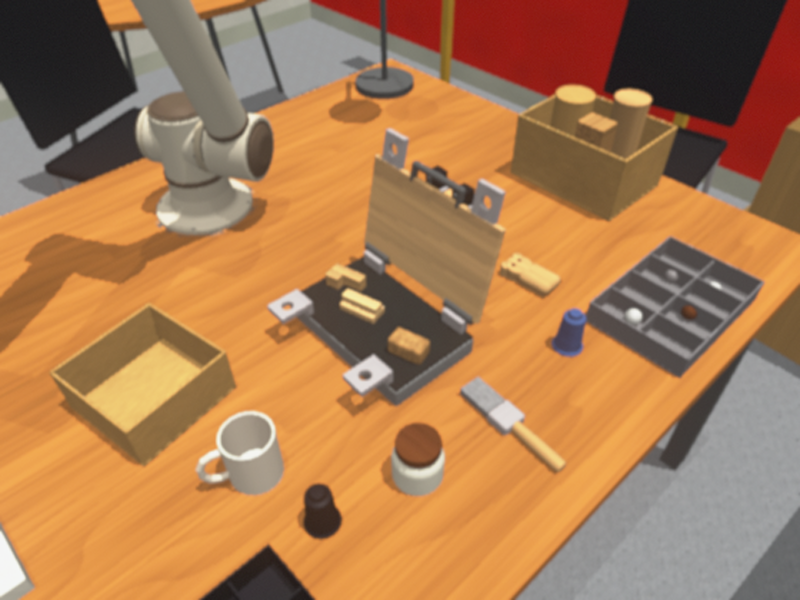

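View pics/top0.png

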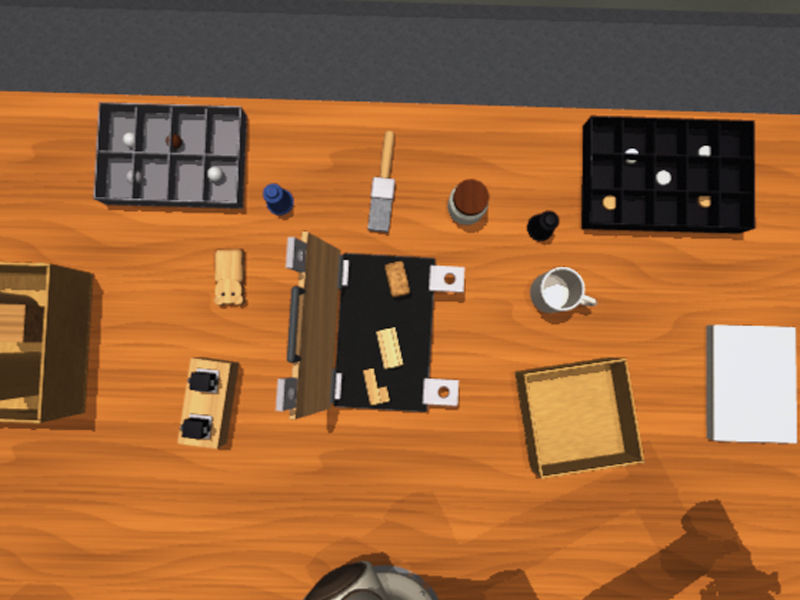

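The scene view shows three offcuts on the bed at about (408,345), (361,304) and (345,277), the bear at (530,273) and the lid leaning back. The top view shows the press with its ears to the right, holes at (450,279) and (440,392). The stand is at (208,403), the bear at (230,277) and the bin at (580,417). I'll zoom in for measuring.

```bash
cat > h.py <<'E'
from bench import *
import cv2,numpy as np
def snap(n):
    d=get_image(n); return d["image"][:,:,::-1].copy(),d["mtx"],d["extrinsics"]
def w(uv,z,K,E):
    r=E[:3,:3]@(np.diag([1,-1,-1])@np.linalg.inv(K)@np.array([uv[0],uv[1],1.])); o=E[:3,3]
    return o+r*(z-o[2])/r[2]
def px(p,K,E):
    c=np.diag([1,-1,-1])@(E[:3,:3].T@(np.atleast_2d(p)-E[:3,3]).T); q=K@c; return (q[:2]/q[2]).T
def crop(im,x0,y0,x1,y1,s):
    o=cv2.resize(im[y0:y1,x0:x1],None,fx=s,fy=s,interpolation=cv2.INTER_CUBIC)
    for x in range((x0+9)//10*10,x1,10): cv2.putText(o,str(x),(int((x-x0)*s),8),0,.28,(0,255,255),1); cv2.line(o,(int((x-x0+.5)*s),9),(int((x-x0+.5)*s),14),(0,255,255),1)
    for y in range((y0+9)//10*10,y1,10): cv2.putText(o,str(y),(0,int((y-y0)*s)+3),0,.28,(0,255,255),1)
    return o
E
python3 - <<'E'
from h import *
im,K,E=snap("top")
a=crop(im,200,160,330,295,4.4)
b=crop(im,122,245,170,317,4.4); c=crop(im,145,170,193,220,4.4)
bc=np.vstack([c,b]); H=600
def pad(x): return np.vstack([x[:H],np.zeros((max(0,H-x.shape[0]),x.shape[1],3),np.uint8)])
cv2.imwrite("pics/t1.png",np.hstack([pad(a),pad(bc)]))
im,K,E=snap("scene")
cv2.imwrite("pics/s1.png",crop(im,180,80,380,230,4))
E
```

```text
(no output)
```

View pics/t1.png

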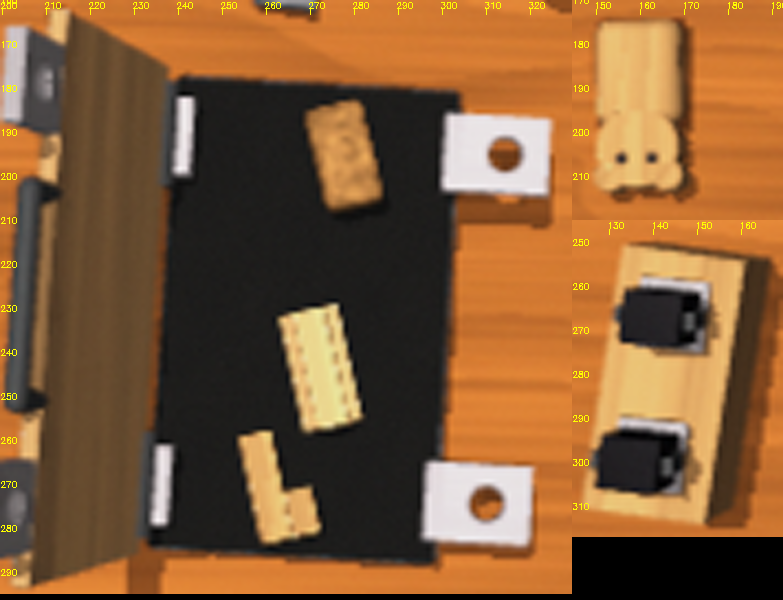

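Run:
```python
from h import *
im,K,E=snap("scene")
cv2.imwrite("pics/s2.png",crop(im,180,140,380,285,4))
```

```text
(no output)
```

View pics/s2.png

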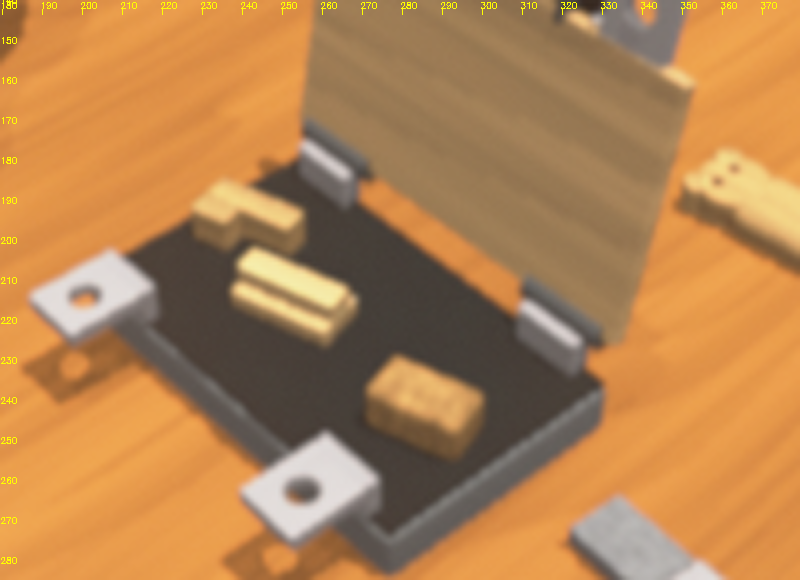

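Three offcuts are present: the L, the T-section and a brown or cork lump. The pixel features are clear enough to fit the poses from both cameras.

```bash
cat > fit.py <<'E'
from h import *
from scipy.optimize import least_squares
_,Kt,Et=snap("top");_,Ks,Es=snap("scene")
T=lambda L,ox=0,oy=0,x0=200,y0=160:np.array([((a-ox)/4.4+x0-.5,(b-oy)/4.4+y0-.5) for a,b in L])
S=lambda L:np.array([(a/4+179.5,b/4+139.5) for a,b in L])
def R(p,L):
    c,s=np.cos(p[2]),np.sin(p[2]); return L@np.array([[c,-s,0],[s,c,0],[0,0,1]]).T+np.array([p[0],p[1],0])
ears=[[100,-110,64],[-100,-110,64]]+[[sx+dx,y,64] for sx in(100,-100) for dx,y in((22,-75),(22,-135),(-22,-135),(-22,-75))]
ears=np.array(ears,float); bed=np.array([[140,85,40],[140,-85,40],[-140,-85,40],[-140,85,40.]])
ut=T([(505,154),(487,503),(443,113),(551,119),(549,195),(441,190),(427,460),(533,467),(530,545),(422,540),(177,77),(460,93),(437,565),(149,547)])
us=S([(302,490),(85,296),(378,482),(294,545),(240,493),(326,432),(157,285),(72,343),(30,296),(112,249),(390,540),(604,383)])
P=np.vstack([ears,bed]); Ps=np.vstack([ears,bed[[1,0]]])
ft=lambda p:(px(R(p,P),Kt,Et)-ut).ravel(); fs=lambda p:(px(R(p,Ps),Ks,Es)-us).ravel()
for n,f in(("top",ft),("scene",fs),("both",lambda p:np.r_[ft(p),fs(p)])):
    r=least_squares(f,[520,-50,0],loss="soft_l1"); print("press",n,r.x.round(3)); print(np.abs(f(r.x)).round(1)) if n=="both" else 0
print("holes b,a",R(r.x,ears[:2]).round(1).tolist())
# stand
st=T([(625,243),(748,262),(705,523),(583,505)],572,220,122,245); C=np.array([[75,35,60],[75,-35,60],[-75,-35,60],[-75,35,60.]])
q=least_squares(lambda p:(px(R(p,C),Kt,Et)-st).ravel(),[500,200,0]); print("stand",q.x.round(3),q.fun.round(1)); print("wells",R(q.x,np.array([[40,0,60],[-40,0,60.]])).round(1).tolist())
for n,L in(("flange_up",[(642,277),(711,283),(704,354)]),("flange_lo",[(621,418),(689,424),(683,495)])): print(n,[w(u,66,Kt,Et).round(1).tolist() for u in T(L,572,220,122,245)])
for n,L in (("bear tailL,tailR,botR,botL,eyes",[(599,20),(682,23),(683,112),(598,112),(621,158),(652,158)]),): print(n,[w(u,24,Kt,Et).round(1).tolist() for u in T(L,572,0,145,170)])
for n,L,z in(("cork",[(306,113),(360,100),(382,197),(330,210)],66),("T",[(298,309),(322,305),(343,420),(318,428)],66),("Tall",[(279,317),(338,304),(362,417),(304,432)],59),("L",[(238,437),(271,432),(282,490),(311,488),(320,530),(262,543)],64)):
    print(n,[w(u,z,Kt,Et).round(0).tolist()[:2] for u in T(L)])
bn=[(516,373),(625,358),(642,460),(537,477)]; print("bin",[w((a*.7-.15,b*.7-.15),85,Kt,Et).round().tolist() for a,b in bn])
E
python3 fit.py
```

```text
press top [ 5.3539e+02  1.7274e+01 -2.6000e-02]
press scene [535.394  15.816  18.817]
press both [ 5.35404e+02  1.64590e+01 -3.00000e-02]
[0.5 0.2 0.2 0.4 1.2 0.1 0.3 0.1 0.1 0.1 0.7 0.1 0.4 0.5 0.2 0.3 0.  0.3
 0.5 0.  0.1 1.1 1.1 0.9 0.2 0.7 0.9 0.9 0.5 0.2 0.3 0.1 0.9 0.4 0.  1.2
 0.2 0.4 0.5 0.6 0.1 0.7 0.  1.7 0.2 0.3 0.3 0.4 0.2 0.3 1.9 0.2]
holes b,a [[632.0, -96.5, 64.0], [432.1, -90.5, 64.0]]
stand [ 4.01850e+02  3.28226e+02 -1.15000e-01] [ 0.3 -0.  -0.1 -0.3 -0.   0.2 -0.1  0.2]
wells [[441.6, 323.6, 60.0], [362.1, 332.8, 60.0]]
flange_up [[461.6, 342.4, 66.0], [459.3, 303.2, 66.0], [419.2, 305.3, 66.0]]
flange_lo [[382.0, 350.4, 66.0], [379.8, 311.9, 66.0], [340.0, 313.4, 66.0]]
bear tailL,tailR,botR,botL,eyes [[678.2, 332.3, 24.0], [677.9, 282.8, 24.0], [624.6, 279.8, 24.0], [623.1, 330.3, 24.0], [596.1, 315.4, 24.0], [596.6, 297.0, 24.0]]
cork [[653.0, 20.0], [661.0, -11.0], [606.0, -25.0], [597.0, 4.0]]
T [[540.0, 21.0], [543.0, 7.0], [478.0, -7.0], [473.0, 7.0]]
Tall [[535.0, 32.0], [544.0, -2.0], [480.0, -18.0], [470.0, 15.0]]
L [[466.0, 53.0], [470.0, 34.0], [437.0, 27.0], [439.0, 10.0], [415.0, 4.0], [407.0, 37.0]]
bin [[470.0, -212.0, 85.0], [501.0, -400.0, 85.0], [328.0, -430.0, 85.0], [295.0, -251.0, 85.0]]
```

The fits agree to about 1 px, and the stand pins sit at their wells. All three offcuts lie at about 15° yaw, which matches the present tool yaw of 104° for the jaws. T goes first, at (507,7).

```bash
cat > go.py <<'E'
import sys
from bench import *
import numpy as np
from scipy.spatial.transform import Rotation as Ro
s=read_state(); R=Ro.from_quat(s["ee_rot"]); a=[float(v) for v in sys.argv[1:]]
p=s["position"]; M=R.as_matrix(); yaw=np.degrees(np.arctan2(M[1,1],M[0,1]))
print("t %.1f"%s["clock"],"tcp",p.round(1),"jaw yaw %.1f"%yaw,"tilt",np.degrees(M[:2,2]).round(1),"F",s["contact_force"].round(1),"w %.1f"%s["gripper_width"])
i=0
while i+3<=len(a):
    q=np.array(a[i:i+3]); d=M.T@(q-p)/10; print("->",q,"tool cm",d.round(2),"norm %.1f"%np.linalg.norm(d)); p=q; i+=3
E
python3 go.py 507 7 242 507 7 54
```

```text
t 0.3 tcp [ 154.5 -605.5  242. ] jaw yaw 104.3 tilt [-0.  0.] F [-0.4 -0.5  0.1] w 85.6
-> [507.   7. 242.] tool cm [-4.930e+01  5.063e+01  3.000e-02] norm 70.7
-> [507.   7.  54.] tool cm [-0.00e+00 -1.00e-02  1.88e+01] norm 18.8
```

Call:
servo_tool --pt "0.9 -3 3.1 0 0 0 0" --pt "0.9 -3 3.1 0 0 0 0" --pt "0.9 -3 3.1 0 0 0 0" --pt "0.9 -3 3.1 0 0 0 0" --pt "0.9 -3 3.1 0 0 0 0" --pt "0.9 -3 3.1 0 0 0 0" --pt "0.9 -3 3.1 0 0 0 0" --pt "0.9 -3 3.1 0 0 0 0" --pt "0.9 -3 3.1 0 0 0 0" --pt "0.9 -3 3.1 0 0 0 0" --pt "0.9 -3 3.1 0 0 0 0" --pt "0.9 -3 3.1 0 0 0 0"

```text
clock: 1.55
position: [411.9, -154.4, 242.7]
ee_rot: [-0.125, 0.992, -0.0, 0.001]
contact_force: [0.0, -0.8, -0.5]
gripper_width: 76.7
```

```bash
python3 go.py 507 7 120 507 7 54
```

```text
t 1.6 tcp [ 411.9 -154.4  242.7] jaw yaw 104.3 tilt [ 0.1 -0. ] F [ 0.  -0.8 -0.5] w 76.7
-> [507.   7. 120.] tool cm [-13.19  13.29  12.28] norm 22.4
-> [507.   7.  54.] tool cm [0.01 0.   6.6 ] norm 6.6
```

Call:
servo_tool --pt "0.7 -2.2 2.2 2 0 0 0" --pt "0.7 -2.2 2.2 2 0 0 0" --pt "0.7 -2.2 2.2 2 0 0 0" --pt "0.7 -2.2 2.2 2 0 0 0" --pt "0.7 -2.2 2.2 2 0 0 0" --pt "0.7 -2.2 2.3 2.3 0 0 0" --pt "0.7 0 0 2.2 0 0 0" --pt "0.7 0 0 2.2 0 0 0" --pt "0.7 0 0 1.6 0 0 0" --pt "0.7 0 0 0.6 0 0 0" --pt "0.7 0 0 0 0 0 0" --pt "0.7 0 0 0 0 0 0"

```text
clock: 2.75
position: [507.1, 5.5, 54.0]
ee_rot: [-0.125, 0.992, 0.0, 0.001]
contact_force: [0.3, 0.8, -0.4]
gripper_width: 59.6
```

```bash
python3 go.py 507 7 54
python3 - <<'E'
from h import *
im,K,E=snap("scene"); a=crop(im,200,80,330,230,3); im,K,E=snap("top"); b=crop(im,220,150,330,300,3); cv2.imwrite("pics/c1.png",np.hstack([a,b]))
E
```

```text
t 2.8 tcp [507.1   5.5  54. ] jaw yaw 104.3 tilt [0.1 0. ] F [ 0.3  0.8 -0.4] w 59.6
-> [507.   7.  54.] tool cm [-0.03  0.15  0.01] norm 0.2
```

View pics/c1.png

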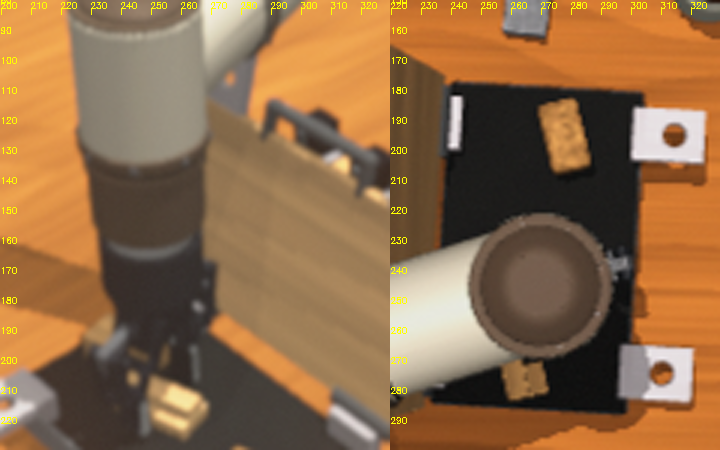

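The T-section sits between the fingers, clear of them. Gripping and lifting.

Call:
servo_tool --pt "0 0 0 0 0 0 0" --pt "0 0 0 0 0 0 0" --pt "0 0 0 0 0 0 0" --pt "0 0 0 0 0 0 0" --pt "0 0 0 -1 0 0 0" --pt "0 0 0 -2.5 0 0 0" --pt "0 0 0 -3 0 0 0" --pt "0 0 0 -3.5 0 0 0" --pt "0 0 0 -2 0 0 0"

```text
clock: 3.75
position: [507.4, 5.5, 176.6]
ee_rot: [-0.125, 0.992, 0.0, 0.002]
contact_force: [0.3, -0.0, -0.0]
gripper_width: 31.8
```

```bash
python3 go.py 365 -328 174 365 -328 80
```

```text
t 3.8 tcp [507.4   5.5 176.6] jaw yaw 104.3 tilt [0.3 0.1] F [ 0.3 -0.  -0. ] w 31.8
-> [ 365. -328.  174.] tool cm [ 22.05 -28.79   0.17] norm 36.3
-> [ 365. -328.   80.] tool cm [0.04 0.   9.4 ] norm 9.4
```

Call:
servo_tool --pt "0 2.45 -3.2 0 0 0 0" --pt "0 2.45 -3.2 0 0 0 0" --pt "0 2.45 -3.2 0 0 0 0" --pt "0 2.45 -3.2 0 0 0 0" --pt "0 2.45 -3.2 0 0 0 0" --pt "0 2.45 -3.2 0 0 0 0" --pt "0 2.45 -3.2 0 0 0 0" --pt "0 2.45 -3.2 0 0 0 0" --pt "0 2.45 -3.2 0 0 0 0" --pt "0 0 0 3.5 0 0 0" --pt "0 0 0 3.5 0 0 0" --pt "0 0 0 2.7 0 0 0"

```text
clock: 4.95
position: [362.9, -328.3, 75.2]
ee_rot: [-0.124, 0.992, 0.0, -0.0]
contact_force: [-0.4, 0.1, -0.3]
gripper_width: 32.1
```

Call:
servo_tool --pt "0 0 0 0 0 0 0" --pt "0.7 0 0 0 0 0 0" --pt "0.7 0 0 0 0 0 0" --pt "0.7 0 0 0 0 0 0" --pt "0.5 0 0 -3.5 0 0 0" --pt "0.5 0 0 -3.5 0 0 0" --pt "0.5 0 0 -2.5 0 0 0"

```text
clock: 5.65
position: [364.9, -328.6, 174.9]
ee_rot: [-0.125, 0.992, -0.001, 0.002]
contact_force: [0.0, -0.2, -0.6]
gripper_width: 42.7
```

```bash
python3 go.py 448.5 39 170 448.5 39 53
cat > det.py <<'E'
from h import *
im,K,E=snap("top")
c,s=np.cos(-.03),np.sin(-.03)
q=np.array([(535.4+c*x-s*y,16.5+s*x+c*y,40) for x,y in((132,64),(132,-80),(-132,-80),(-132,64))])
m=np.zeros(im.shape[:2],np.uint8); cv2.fillPoly(m,[px(q,K,E).astype(int)],255)
g=((im.max(2)>90)&(m>0)).astype(np.uint8)
n,l,st,ce=cv2.connectedComponentsWithStats(g)
for i in range(1,n):
    if st[i,4]<40: continue
    r=cv2.minAreaRect(np.argwhere(l==i)[:,::-1].astype(np.float32)); b=cv2.boxPoints(r)
    print("area",st[i,4],"rect centre",w(r[0],65,K,E).round(0)[:2],"corners",[w(u,65,K,E).round(0)[:2].astype(int).tolist() for u in b])
E
python3 det.py
python3 - <<'E'
from h import *
im,K,E=snap("top"); cv2.imwrite("pics/b1.png",crop(im,350,230,460,345,4))
E
```

```text
t 5.7 tcp [ 364.9 -328.6  174.9] jaw yaw 104.4 tilt [ 0.2 -0.1] F [ 0.  -0.2 -0.6] w 42.7
-> [448.5  39.  170. ] tool cm [-17.21  33.55   0.43] norm 37.7
-> [448.5  39.   53. ] tool cm [ 0.04  0.04 11.7 ] norm 11.7
area 310 rect centre [630.  -3.] corners [[654, 21], [663, -12], [605, -27], [597, 6]]
area 53 rect centre [633. -62.] corners [[610, -58], [656, -60], [655, -67], [610, -65]]
area 275 rect centre [440.  28.] corners [[467, 53], [475, 18], [413, 4], [405, 38]]
area 47 rect centre [433. -57.] corners [[454, -54], [454, -59], [412, -60], [412, -55]]
```

Call:
servo_tool --pt "0.5 -1.9 3.7 0 0 0 0" --pt "0.5 -1.9 3.7 0 0 0 0" --pt "0.5 -1.9 3.7 0 0 0 0" --pt "0.5 -1.9 3.7 0 0 0 0" --pt "0.5 -1.9 3.7 0 0 0 0" --pt "0.5 -1.9 3.7 0 0 0 0" --pt "0.5 -1.9 3.7 0 0 0 0" --pt "0.5 -1.9 3.7 0 0 0 0" --pt "0.5 -2 3.95 0.4 0 0 0" --pt "0.5 0 0 2 0 0 0" --pt "0.5 0 0 2 0 0 0" --pt "0.5 0 0 2 0 0 0"

```text
clock: 6.95
position: [447.6, 40.2, 107.0]
ee_rot: [-0.125, 0.992, 0.0, 0.001]
contact_force: [0.3, 0.2, -0.0]
gripper_width: 42.4
```

```bash
python3 go.py 448.5 39 54; python3 det.py
```

```text
t 7.0 tcp [447.6  40.2 107. ] jaw yaw 104.4 tilt [0.1 0. ] F [ 0.3  0.2 -0. ] w 42.4
-> [448.5  39.   54. ] tool cm [-0.05 -0.14  5.3 ] norm 5.3
area 313 rect centre [629.  -3.] corners [[654, 21], [663, -12], [605, -27], [596, 6]]
area 53 rect centre [633. -62.] corners [[610, -58], [656, -60], [655, -67], [610, -65]]
area 271 rect centre [452.  36.] corners [[468, 90], [502, 62], [437, -18], [403, 9]]
area 47 rect centre [433. -57.] corners [[454, -54], [454, -59], [412, -60], [412, -55]]
area 290 rect centre [426.  59.] corners [[408, 86], [448, 84], [445, 32], [404, 35]]
```

Call:
servo_tool --pt "0.5 0 -0.1 2 0 0 0" --pt "0.5 0 0 2 0 0 0" --pt "0.5 0 0 1 0 0 0" --pt "0.5 0 0 0.3 0 0 0" --pt "0 0 0 0 0 0 0" --pt "0 0 0 0 0 0 0" --pt "0 0 0 0 0 0 0" --pt "0 0 0 0 0 0 0" --pt "0 0 0 -1 0 0 0" --pt "0 0 0 -3 0 0 0" --pt "0 0 0 -4 0 0 0" --pt "0 0 0 -4 0 0 0"

```text
clock: 8.2
position: [447.2, 38.2, 176.0]
ee_rot: [-0.125, 0.992, -0.0, -0.001]
contact_force: [0.8, -0.3, -0.6]
gripper_width: 16.7
```

```bash
python3 go.py 400 -300 174 400 -300 85
```

```text
t 8.2 tcp [447.2  38.2 176. ] jaw yaw 104.3 tilt [-0.1 -0. ] F [ 0.8 -0.3 -0.6] w 16.7
-> [ 400. -300.  174.] tool cm [ 12.93 -31.6    0.22] norm 34.1
-> [ 400. -300.   85.] tool cm [-0.01  0.    8.9 ] norm 8.9
```

Call:
servo_tool --pt "0 1.3 -4.2 0 0 0 0" --pt "0 1.3 -4.2 0 0 0 0" --pt "0 1.3 -4.2 0 0 0 0" --pt "0 1.3 -4.2 0 0 0 0" --pt "0 1.3 -4.2 0 0 0 0" --pt "0 1.3 -4.2 0 0 0 0" --pt "0 1.3 -4.2 0 0 0 0" --pt "0 1.3 -4.2 0 0 0 0" --pt "0 0 0 3.5 0 0 0" --pt "0 0 0 3 0 0 0" --pt "0 0 0 2.5 0 0 0" --pt "0 0 0 0 0 0 0"

```text
clock: 9.4
position: [427.4, -311.9, 81.5]
ee_rot: [-0.124, 0.992, 0.002, -0.003]
contact_force: [-0.0, 0.1, 0.1]
gripper_width: 16.3
```

Call:
servo_tool --pt "0.5 0 0 0 0 0 0" --pt "0.7 0 0 0 0 0 0" --pt "0.7 0 0 0 0 0 0" --pt "0.7 0 0 0 0 0 0" --pt "0.7 0 0 -3.5 0 0 0" --pt "0.7 0 0 -3.5 0 0 0" --pt "0.7 0 0 -2 0 0 0"

```text
clock: 10.1
position: [431.4, -313.4, 177.8]
ee_rot: [-0.125, 0.992, -0.001, 0.002]
contact_force: [0.4, 0.0, 0.0]
gripper_width: 59.3
```

```bash
python3 go.py 629.5 -3 174 629.5 -3 56; python3 det.py
```

```text
t 10.1 tcp [ 431.4 -313.4  177.8] jaw yaw 104.4 tilt [ 0.3 -0.1] F [0.4 0.  0. ] w 59.3
-> [629.5  -3.  174. ] tool cm [-26.89  25.16   0.4 ] norm 36.8
-> [629.5  -3.   56. ] tool cm [ 0.05  0.04 11.8 ] norm 11.8
area 313 rect centre [629.  -3.] corners [[654, 21], [663, -12], [605, -27], [596, 6]]
area 53 rect centre [633. -62.] corners [[610, -58], [656, -60], [655, -67], [610, -65]]
area 46 rect centre [433. -57.] corners [[454, -54], [454, -59], [412, -60], [412, -55]]
```

Call:
servo_tool --pt "0.7 -3 2.8 0 0 0 0" --pt "0.7 -3 2.8 0 0 0 0" --pt "0.7 -3 2.8 0 0 0 0" --pt "0.7 -3 2.8 0 0 0 0" --pt "0.7 -3 2.8 0 0 0 0" --pt "0.7 -3 2.8 0 0 0 0" --pt "0.7 -3 2.8 0 0 0 0" --pt "0.7 -3 2.8 0 0 0 0" --pt "0.7 -2.9 2.7 1.5 0 0 0" --pt "0.7 0 0 3 0 0 0" --pt "0.7 0 0 2 0 0 0" --pt "0.7 0 0 0 0 0 0"

```text
clock: 11.35
position: [626.6, -2.9, 106.1]
ee_rot: [-0.125, 0.992, -0.0, -0.004]
contact_force: [-0.3, 0.2, -0.5]
gripper_width: 59.6
```

```bash
python3 go.py 629.5 -3.5 57
python3 - <<'E'
from h import *
im,K,E=snap("scene"); cv2.imwrite("pics/c2.png",crop(im,180,100,380,250,4))
E
```

```text
t 11.3 tcp [626.6  -2.9 106.1] jaw yaw 104.3 tilt [-0.4 -0.1] F [-0.3  0.2 -0.5] w 59.6
-> [629.5  -3.5  57. ] tool cm [-0.3  -0.13  4.9 ] norm 4.9
```

View pics/c2.png

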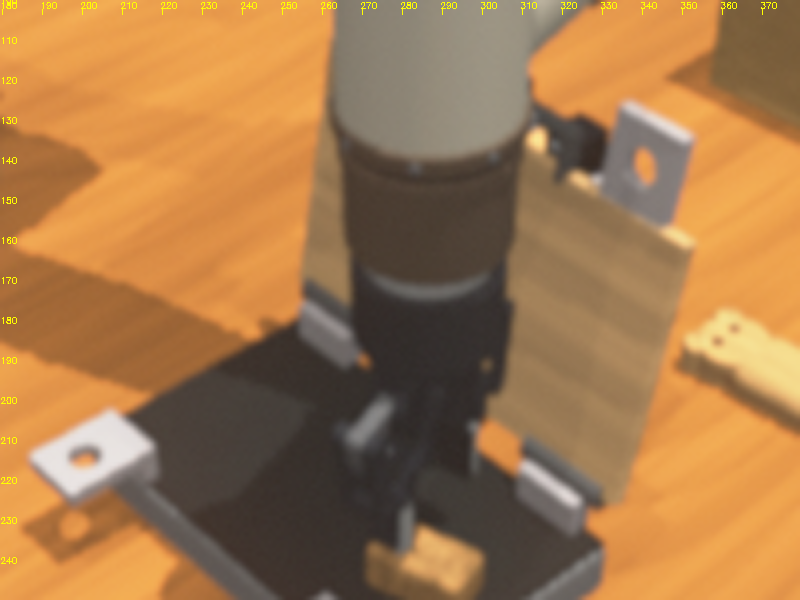

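The cork lies in place at about (425,560) in the crop, with the gripper above it straddling its width and the other offcuts gone. Descending to grip.

Call:
servo_tool --pt "0.7 -0.2 -0.1 2 0 0 0" --pt "0.7 0 0 2 0 0 0" --pt "0.7 0 0 0.9 0 0 0" --pt "0 0 0 0 0 0 0" --pt "0 0 0 0 0 0 0" --pt "0 0 0 0 0 0 0" --pt "0 0 0 0 0 0 0" --pt "0 0 0 0 0 0 0" --pt "0 0 0 -1 0 0 0" --pt "0 0 0 -3 0 0 0" --pt "0 0 0 -4 0 0 0" --pt "0 0 0 -4 0 0 0"

```text
clock: 12.6
position: [630.3, -3.7, 181.3]
ee_rot: [-0.125, 0.992, -0.0, -0.001]
contact_force: [0.4, 0.8, -0.5]
gripper_width: 33.0
```

```bash
python3 go.py 415 -330 174
python3 - <<'E'
from h import *
im,K,E=snap("top"); m=cv2.inRange(im[230:345,350:460],(0,0,0),(255,255,255)); cv2.imwrite("pics/b2.png",crop(im,350,230,460,345,4))
E
```

```text
t 12.6 tcp [630.3  -3.7 181.3] jaw yaw 104.3 tilt [-0.1 -0. ] F [ 0.4  0.8 -0.5] w 33.0
-> [ 415. -330.  174.] tool cm [ 28.93 -26.29   0.79] norm 39.1
```

Call:
servo_tool --pt "0 3.2 -2.9 0 0 0 0" --pt "0 3.2 -2.9 0 0 0 0" --pt "0 3.2 -2.9 0 0 0 0" --pt "0 3.2 -2.9 0 0 0 0" --pt "0 3.2 -2.9 0 0 0 0" --pt "0 3.2 -2.9 0 0 0 0" --pt "0 3.2 -2.9 0 0 0 0" --pt "0 3.2 -2.9 0 0 0 0" --pt "0 3.2 -2.9 0 0 0 0" --pt "0 0 0 3.5 0 0 0" --pt "0 0 0 3.5 0 0 0" --pt "0 0 0 1.5 0 0 0"

```text
clock: 13.85
position: [414.0, -327.2, 92.5]
ee_rot: [-0.123, 0.992, 0.002, -0.002]
contact_force: [-0.1, 0.0, -0.1]
gripper_width: 32.9
```

Call:
servo_tool --pt "0 0 0 0 0 0 0" --pt "0.6 0 0 0 0 0 0" --pt "0.6 0 0 0 0 0 0" --pt "0.6 0 0 0 0 0 0" --pt "0.6 0 0 0 0 0 0" --pt "0.6 0 0 -4 0 0 0" --pt "0.7 0 0 -4 0 0 0" --pt "0.8 -4.5 0 -1 0 0 0" --pt "0.9 -4.5 0 -1 0 0 0" --pt "0.9 -4.5 0 -1 0 0 0" --pt "0.9 -4.5 0 -1 0 0 0"

```text
clock: 14.95
position: [592.4, -282.6, 216.7]
ee_rot: [-0.125, 0.992, -0.0, 0.001]
contact_force: [-0.2, -0.2, -0.3]
gripper_width: 77.1
```

```bash
python3 go.py
python3 - <<'E'
from h import *
im,K,E=snap("top"); cv2.imwrite("pics/b3.png",np.hstack([crop(im,350,230,460,345,3.5),crop(im,140,160,250,275,3.5)]))
E
```

```text
t 14.9 tcp [ 592.4 -282.6  216.7] jaw yaw 104.3 tilt [ 0.1 -0. ] F [-0.2 -0.2 -0.3] w 77.1
```

View pics/b3.png

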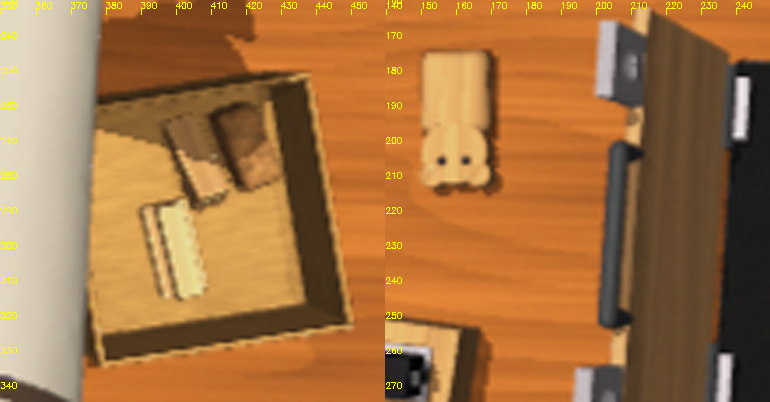

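All three offcuts are in the bin, at crop positions (195,155), (245,150) and (175,250), and the bear is unmoved. Next I turn the jaws across the bear and go over the lid high up.

Call:
servo_tool --pt "0.95 0 0 -3.5 0 0 6.7" --pt "0.95 0 0 -3.5 0 0 6.7" --pt "0.95 0 3 -3 0 0 0" --pt "0.95 -0.5 4 -2.3 0 0 0" --pt "0.95 -0.5 4.5 0 0 0 0" --pt "0.95 -0.5 4.5 0 0 0 0" --pt "0.95 -0.5 4.5 0 0 0 0" --pt "0.95 -0.5 4.5 0 0 0 0" --pt "0.95 -0.5 4.5 0 0 0 0" --pt "0.95 -0.5 4.5 0 0 0 0" --pt "0.95 -0.5 4.5 0 0 0 0" --pt "0.95 -0.5 4.5 0 0 0 0"

```text
clock: 16.2
position: [628.6, 149.2, 338.9]
ee_rot: [-0.008, 1.0, 0.0, 0.0]
contact_force: [0.7, -0.3, -0.5]
gripper_width: 81.5
```

```bash
python3 go.py 646 306 340; python3 -c "
from h import *
print(read_state()['joints'].round(3))"
```

```text
t 16.2 tcp [628.6 149.2 338.9] jaw yaw 90.9 tilt [0. 0.] F [ 0.7 -0.3 -0.5] w 81.5
-> [646. 306. 340.] tool cm [-2.   15.65 -0.1 ] norm 15.8
[ 0.483  0.378  0.235 -0.    -1.427 -2.038]
```

Call:
servo_tool --pt "1 -0.5 4 0 0 0 0" --pt "1 -0.5 4 0 0 0 0" --pt "1 -0.5 4 0 0 0 0" --pt "1 -0.5 3.6 0 0 0 0" --pt "1 0 0 4 0 0 0" --pt "1 0 0 4.5 0 0 0" --pt "1 0 0 4.5 0 0 0" --pt "1 0 0 4.5 0 0 0" --pt "1 0 0 3 0 0 0" --pt "1 0 0 0 0 0 0" --pt "1 0 0 0 0 0 0"

```text
clock: 17.3
position: [647.1, 303.8, 134.2]
ee_rot: [-0.008, 1.0, -0.0, 0.001]
contact_force: [1.1, 0.1, 0.6]
gripper_width: 85.3
```

```bash
python3 go.py 646 306 28
python3 - <<'E'
from h import *
im,K,E=snap("scene"); a=crop(im,250,60,440,230,2.6);im,K,E=snap("top"); cv2.imwrite("pics/c3.png",np.hstack([a,crop(im,100,140,215,310,2.6)]))
E
```

```text
t 17.3 tcp [647.1 303.8 134.2] jaw yaw 90.9 tilt [ 0.1 -0. ] F [1.1 0.1 0.6] w 85.3
-> [646. 306.  28.] tool cm [ 0.12  0.22 10.62] norm 10.6
```

View pics/c3.png

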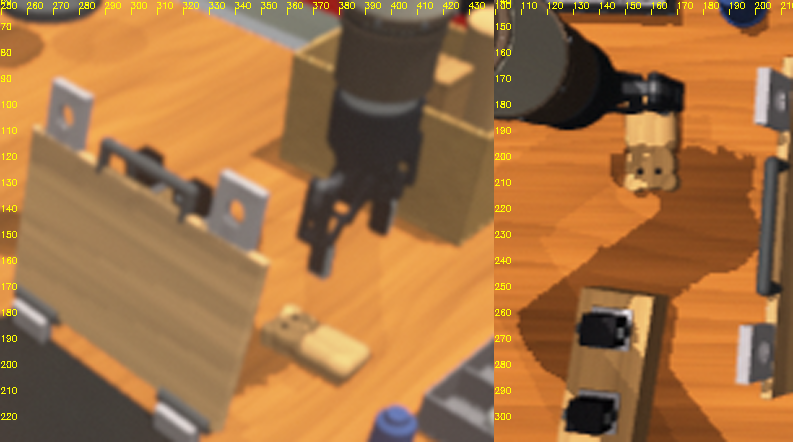

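The gripper is over the bear's body and well clear of the lid. Descending to grip it.

Call:
servo_tool --pt "1 0 0.2 3.5 0 0 0" --pt "1 0.1 0 3.5 0 0 0" --pt "1 0 0 2.5 0 0 0" --pt "1 0 0 1.5 0 0 0" --pt "1 0 0 0.4 0 0 0" --pt "0 0 0 0 0 0 0" --pt "0 0 0 0 0 0 0" --pt "0 0 0 0 0 0 0" --pt "0 0 0 0 0 0 0" --pt "0 0 0 -1 0 0 0" --pt "0 0 0 -2 0 0 0" --pt "0 0 0 0 0 0 0"

```text
clock: 18.6
position: [647.1, 306.7, 52.7]
ee_rot: [-0.008, 1.0, 0.001, 0.003]
contact_force: [0.4, -0.4, -0.1]
gripper_width: 50.2
```

```bash
python3 go.py 646 306 345 556 17 345 556 17 62
```

```text
t 18.6 tcp [647.1 306.7  52.7] jaw yaw 90.9 tilt [0.3 0.2] F [ 0.4 -0.4 -0.1] w 50.2
-> [646. 306. 345.] tool cm [-3.000e-02  2.000e-02 -2.923e+01] norm 29.2
-> [556.  17. 345.] tool cm [  9.47 -28.75  -0.13] norm 30.3
-> [556.  17.  62.] tool cm [ 0.14 -0.08 28.3 ] norm 28.3
```

Call:
servo_tool --pt "0 0 0 -4.5 0 0 0" --pt "0 0 0 -4.5 0 0 0" --pt "0 0 0 -4.5 0 0 0" --pt "0 0 0 -4.5 0 0 0" --pt "0 0 0 -4.5 0 0 0" --pt "0 0 0 -4.5 0 0 0" --pt "0 0 0 -2.5 0 0 0" --pt "0 1 -3 0 0 0 0" --pt "0 1.5 -4.3 0 0 0 0" --pt "0 1.5 -4.3 0 0 0 0" --pt "0 1.5 -4.3 0 0 0 0" --pt "0 1.5 -4.3 0 0 0 0"

```text
clock: 19.8
position: [577.5, 101.0, 343.5]
ee_rot: [-0.008, 1.0, 0.0, -0.001]
contact_force: [0.6, -0.4, -1.1]
gripper_width: 50.3
```

Call:
servo_tool --pt "0 1.3 -4.3 0 0 0 0" --pt "0 1.2 -4.2 0 0 0 0" --pt "0 0 0 3 0 0 0" --pt "0 0 0 4.5 0 0 0" --pt "0 0 0 4.5 0 0 0" --pt "0 0 0 4.5 0 0 0" --pt "0 0 0 4 0 0 0" --pt "0 0 0 2 0 0 0" --pt "0 0 0 0 0 0 0" --pt "0 0 0 0 0 0 0"

```text
clock: 20.8
position: [555.4, 17.2, 119.6]
ee_rot: [-0.008, 1.0, -0.0, 0.0]
contact_force: [0.3, -0.1, -0.5]
gripper_width: 50.3
```

```bash
python3 go.py 556 17 64
```

```text
t 20.8 tcp [555.4  17.2 119.6] jaw yaw 90.9 tilt [ 0. -0.] F [ 0.3 -0.1 -0.5] w 50.3
-> [556.  17.  64.] tool cm [-0.06 -0.02  5.56] norm 5.6
```

Call:
servo_tool --pt "0 0 0 2 0 0 0" --pt "0 0 0 2 0 0 0" --pt "0 0 0 1 0 0 0" --pt "0 0 0 0.4 0 0 0" --pt "0 0 0 0.2 0 0 0" --pt "0 0 0 0 0 0 0" --pt "0 0 0 0 0 0 0"

```text
clock: 21.5
position: [555.7, 17.4, 64.2]
ee_rot: [-0.008, 1.0, 0.0, 0.001]
contact_force: [0.4, 0.1, -0.5]
gripper_width: 50.1
```

Call:
servo_tool --pt "0 0 0 0.2 0 0 0" --pt "0 0 0 0 0 0 0" --pt "0.5 0 0 0 0 0 0" --pt "0.9 0 0 0 0 0 0" --pt "0.9 0 0 0 0 0 0" --pt "0.9 0 0 0 0 0 0" --pt "0.9 0 0 -2 0 0 0" --pt "0.9 0 0 -4.5 0 0 0" --pt "0.5 0 0 -4.5 0 0 0" --pt "0 0 0 -4.5 0 0 0" --pt "0 0 0 -4.5 0 0 0" --pt "0 0 0 -4.5 0 0 0"

```text
clock: 22.7
position: [554.5, 17.1, 308.1]
ee_rot: [-0.008, 1.0, 0.0, -0.0]
contact_force: [0.1, 1.0, 0.1]
gripper_width: 18.9
```

Call:
servo_tool --pt "0 1 2 -3 0 0 0" --pt "0 1 4.5 -1 0 0 0" --pt "0 0 4.5 0 0 0 0" --pt "0 0 4.5 0 0 0 0" --pt "0 0 4.5 0 0 0 0" --pt "0 0 2.3 0 0 0 0" --pt "0 0 0 0 0 0 0"

```text
clock: 23.4
position: [531.1, 242.7, 345.0]
ee_rot: [-0.01, 1.0, -0.0, -0.001]
contact_force: [0.1, -0.7, -0.9]
gripper_width: 0.3
```

```bash
python3 go.py
python3 - <<'E'
from h import *
im,K,E=snap("top")
for th in (1.7,1.8,1.9,2.0):
    L=[]
    for x in(-50,50):
        y=85-190*np.cos(th)+5*np.sin(th); z=66+190*np.sin(th)+5*np.cos(th); c,s=np.cos(-.03),np.sin(-.03); L.append((535.4+c*x-s*y,16.5+s*x+c*y,z))
    print(th,np.round(L[0]),px(np.array(L),K,E).round(1).tolist())
cv2.imwrite("pics/c4.png",np.hstack([crop(im,190,150,320,300,4)]))
E
```

```text
t 23.4 tcp [531.1 242.7 345. ] jaw yaw 91.1 tilt [-0.1 -0. ] F [ 0.1 -0.7 -0.9] w 0.3
1.7 [489. 132. 254.] [[209.8, 251.0], [213.1, 202.6]]
1.8 [489. 151. 250.] [[201.1, 250.4], [204.4, 202.2]]
1.9 [490. 169. 244.] [[192.9, 249.8], [196.3, 201.9]]
2.0 [490. 187. 237.] [[185.3, 249.2], [188.7, 201.8]]
```

View pics/c4.png

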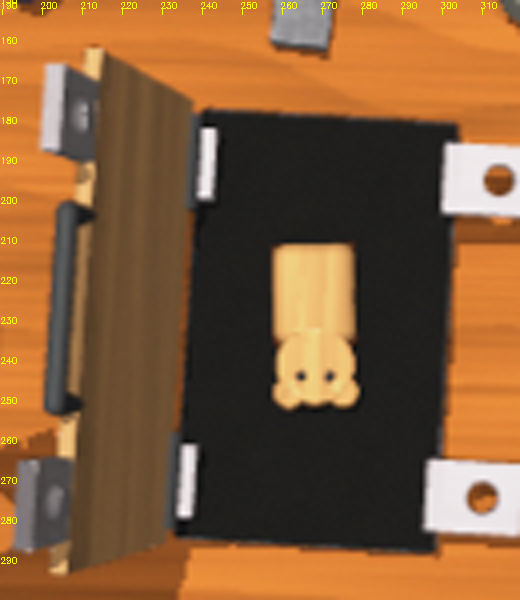

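The bear lies flat in the middle of the bed at crop (315,325). The bar, at native (204,202) to (202,250), gives a lid angle of about 1.79 rad. I'll come down behind the lid with the jaws shut and push.

Call:
servo_tool --pt "0 0 0 3.5 0 0 0" --pt "0 0 0 4 0 0 0" --pt "0 0 0 4 0 0 0" --pt "0 0 -3 0 0 0 0" --pt "0 0 -3 0 0 0 0" --pt "0 0 -1.5 0 0 0 0" --pt "0 0 -1 0 0 0 0" --pt "0 0 -1 0 0 0 0" --pt "0 0 -1 0 0 0 0"

```text
clock: 24.35
position: [534.1, 136.0, 233.0]
ee_rot: [-0.008, 1.0, 0.002, 0.002]
contact_force: [-1.8, 5.5, 4.5]
gripper_width: 0.0
```

```bash
python3 go.py 533 101 227
```

```text
t 24.4 tcp [534.1 136.  233. ] jaw yaw 90.9 tilt [0.2 0.2] F [-1.8  5.5  4.5] w 0.0
-> [533. 101. 227.] tool cm [ 0.17 -3.5   0.59] norm 3.6
```

Call:
servo_tool --pt "0 0 -1.2 0.2 0 0 0" --pt "0 0 -1.2 0.2 0 0 0" --pt "0 0 -1.1 0.2 0 0 0" --pt "0 0 -1.4 0.35 0 0 0" --pt "0 0 -1.4 0.35 0 0 0" --pt "0 0 -1.4 0.55 0 0 0" --pt "0 0 -1.4 0.55 0 0 0"

```text
clock: 25.05
position: [536.3, 44.2, 209.6]
ee_rot: [-0.008, 1.0, 0.001, 0.003]
contact_force: [0.4, 3.5, 2.8]
gripper_width: 0.0
```

```bash
python3 go.py 533 19 192
python3 - <<'E'
from h import *
im,K,E=snap("scene"); cv2.imwrite("pics/c5.png",crop(im,170,80,370,230,4))
E
```

```text
t 25.1 tcp [536.3  44.2 209.6] jaw yaw 90.9 tilt [0.3 0.1] F [0.4 3.5 2.8] w 0.0
-> [533.  19. 192.] tool cm [ 0.38 -2.52  1.75] norm 3.1
```

View pics/c5.png

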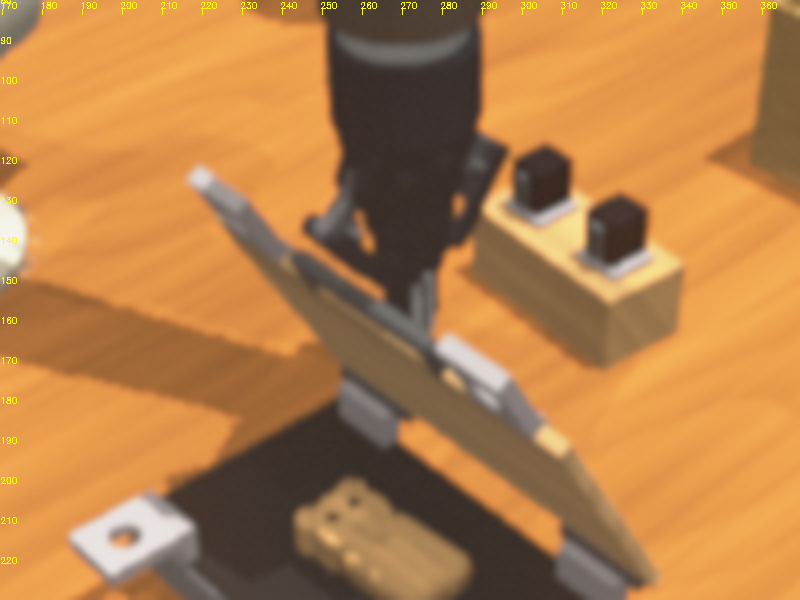

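The lid follows at about 1.0 rad with the fingers behind the bar, the bear is undisturbed and the pin heads are visible. Continuing the arc.

Call:
servo_tool --pt "0 0 -0.8 0.6 0 0 0" --pt "0 0 -0.8 0.6 0 0 0" --pt "0 0 -0.8 0.6 0 0 0" --pt "0 0 -0.7 0.7 0 0 0" --pt "0 0 -0.7 0.7 0 0 0" --pt "0 0 -0.7 0.7 0 0 0" --pt "0 0 -0.5 0.8 0 0 0" --pt "0 0 -0.5 0.8 0 0 0" --pt "0 0 -0.5 0.9 0 0 0" --pt "0 0 -0.4 0.9 0 0 0" --pt "0 0 -0.3 0.9 0 0 0" --pt "0 0 -0.3 0.9 0 0 0"

```text
clock: 26.3
position: [535.4, -26.5, 115.2]
ee_rot: [-0.008, 1.0, -0.0, -0.001]
contact_force: [-1.4, -1.0, 2.6]
gripper_width: -0.1
```

```bash
python3 go.py 533 -33 87
```

```text
t 26.3 tcp [535.4 -26.5 115.2] jaw yaw 90.9 tilt [-0.1 -0. ] F [-1.4 -1.   2.6] w -0.1
-> [533. -33.  87.] tool cm [ 0.24 -0.65  2.82] norm 2.9
```

Call:
servo_tool --pt "0 0 -0.2 0.7 0 0 0" --pt "0 0 -0.2 0.7 0 0 0" --pt "0 0 -0.1 0.6 0 0 0" --pt "0 0 0 0.5 0 0 0" --pt "0 0 0 0.2 0 0 0" --pt "0 0 0 0 0 0 0"

```text
clock: 26.9
position: [535.8, -31.0, 88.9]
ee_rot: [-0.008, 1.0, 0.0, -0.0]
contact_force: [-0.3, -0.5, -0.4]
gripper_width: -0.4
```

Call:
servo_tool --pt "0 0 0 0.2 0 0 0" --pt "0 0 0 0.1 0 0 0" --pt "0 0 0 0.1 0 0 0" --pt "0 0 0 0 0 0 0"

```text
clock: 27.3
position: [536.3, -30.9, 87.1]
ee_rot: [-0.008, 1.0, -0.0, 0.001]
contact_force: [-2.9, -0.4, 9.6]
gripper_width: -0.0
```

Call:
servo_tool --pt "0 0 0 0.1 0 0 0" --pt "0 0 0 0.1 0 0 0" --pt "0 0 0 0 0 0 0"

```text
clock: 27.6
position: [536.4, -30.9, 87.0]
ee_rot: [-0.009, 1.0, -0.0, 0.001]
contact_force: [-8.1, 1.6, 20.5]
gripper_width: -0.1
```

The lid has landed, with 20 N at TCP z 87 (tip 76). I'll lift off, look at the holes, and head for the first pin.

Call:
servo_tool --pt "0 0 0 -2 0 0 0" --pt "0 0 0 -4 0 0 0" --pt "0.5 0 2 -4 0 0 4" --pt "0.9 1 4 -2 0 0 0" --pt "0.9 1 4 0 0 0 0" --pt "0.9 1 4 0 0 0 0" --pt "0.9 1 4 0 0 0 0" --pt "0.9 1 4 0 0 0 0" --pt "0.9 1 4 0 0 0 0" --pt "0.9 1 4 0 0 0 0" --pt "0.9 0 0 0 0 0 0"

```text
clock: 28.7
position: [480.2, 276.6, 203.3]
ee_rot: [0.024, 1.0, 0.001, 0.001]
contact_force: [-0.5, -0.1, 0.1]
gripper_width: 76.9
```

```bash
python3 go.py 440.4 324 200
python3 - <<'E'
from h import *
im,K,E=snap("top"); a=crop(im,288,170,338,300,4.6)
im2,K2,E2=snap("scene"); b=crop(im2,175,190,300,290,4.6)
H=600; pad=lambda x: np.vstack([x,np.zeros((H-x.shape[0],x.shape[1],3),np.uint8)])
cv2.imwrite("pics/d1.png",np.hstack([pad(a[:600]),pad(b)])[:, :800])
E
```

```text
t 28.7 tcp [480.2 276.6 203.3] jaw yaw 87.2 tilt [0.1 0.1] F [-0.5 -0.1  0.1] w 76.9
-> [440.4 324.  200. ] tool cm [4.21 4.54 0.33] norm 6.2
```

View pics/d1.png

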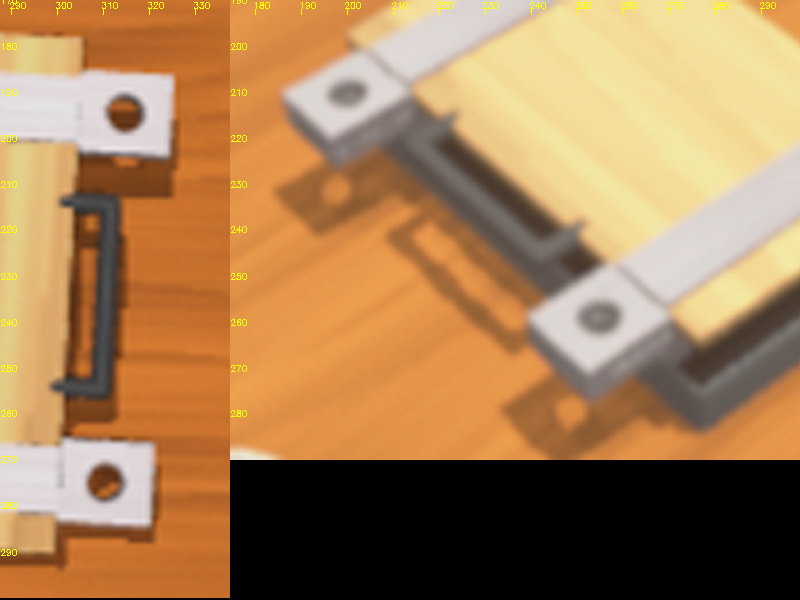

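The lid is shut with its ears over the press's ears. Its holes are at top native (314.7,194.1) and (310.3,274.3), and scene native (254.9,258.6) and (200.2,209.9).

Run:
```python
from h import *
_,K,E=snap("top");_,K2,E2=snap("scene")
for a,b in(((314.7,194.1),(254.9,258.6)),((310.3,274.3),(200.2,209.9))): print(w(a,76,K,E).round(1),w(b,76,K2,E2).round(1))
```

```text
[632.3 -95.4  76. ] [631.8 -97.3  76. ]
[432.9 -89.3  76. ] [432.1 -90.8  76. ]
```

Call:
servo_tool --pt "0.9 2.1 2.3 0 0 0 0" --pt "0.9 2.1 2.3 0 0 0 0" --pt "0.9 0 0 2 0 0 0" --pt "0.9 0 0 3 0 0 0" --pt "0.9 0 0 2 0 0 0" --pt "0.9 0 0 0 0 0 0" --pt "0.9 0 0 0 0 0 0"

```text
clock: 29.6
position: [442.0, 319.9, 133.8]
ee_rot: [0.028, 1.0, -0.0, 0.0]
contact_force: [0.5, 0.4, 0.2]
gripper_width: 76.8
```

```bash
python3 go.py 440.4 324 82
```

```text
t 29.6 tcp [442.  319.9 133.8] jaw yaw 86.8 tilt [ 0. -0.] F [0.5 0.4 0.2] w 76.8
-> [440.4 324.   82. ] tool cm [0.18 0.41 5.18] norm 5.2
```

Call:
servo_tool --pt "0.9 0.2 0.4 1 0 0 0" --pt "0.9 0 0 2 0 0 0" --pt "0.9 0 0 1.5 0 0 0" --pt "0.9 0 0 0.6 0 0 0" --pt "0.9 0 0 0 0 0 0" --pt "0.9 0 0 0 0 0 0"

```text
clock: 30.2
position: [440.0, 325.2, 83.1]
ee_rot: [0.027, 1.0, 0.001, 0.001]
contact_force: [0.6, -1.0, 0.8]
gripper_width: 77.0
```

Call:
servo_tool --pt "0.3 0 0 0 0 0 0" --pt "0 0 0 0 0 0 0" --pt "0 0 0 0 0 0 0" --pt "0 0 0 0 0 0 0" --pt "0 0 0 0 0 0 0" --pt "0 0 0 0 0 0 0"

```text
clock: 30.8
position: [440.0, 324.8, 83.5]
ee_rot: [0.027, 1.0, 0.0, 0.001]
contact_force: [1.0, -0.6, 5.8]
gripper_width: 33.4
```

```bash
python3 go.py 440.4 324 82
python3 - <<'E'
from h import *
im,K,E=snap("scene"); a=crop(im,230,40,380,190,4); im,K,E=snap("top"); cv2.imwrite("pics/e1.png",np.hstack([a,crop(im,115,230,165,330,4)[:600]] if False else [a]))
E
```

```text
t 30.8 tcp [440.  324.8  83.5] jaw yaw 86.9 tilt [0.1 0. ] F [ 1.  -0.6  5.8] w 33.4
-> [440.4 324.   82. ] tool cm [-0.05 -0.07  0.15] norm 0.2
```

View pics/e1.png

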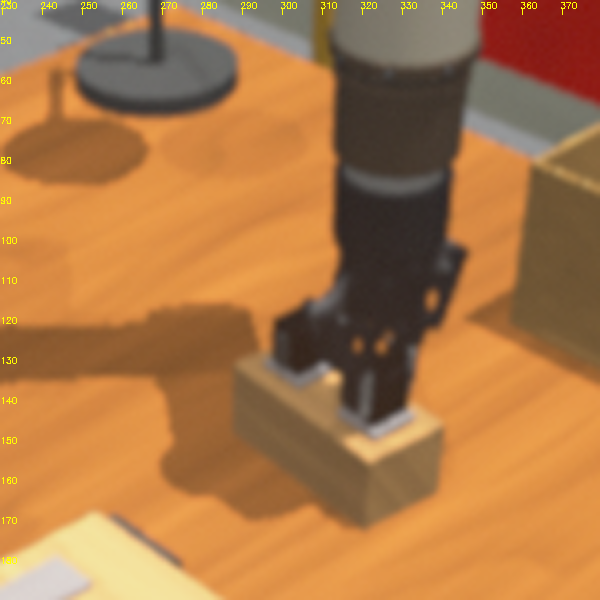

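The pin is gripped, at width 33 with the buttons flush, and the fingers sit just over the flange. Lifting and carrying it to hole_b.

Call:
servo_tool --pt "0 0 0 -0.5 0 0 0" --pt "0 0 0 -1 0 0 0" --pt "0 0 0 -2 0 0 0" --pt "0 0 0 -3 0 0 0" --pt "0 0 0 -3 0 0 0" --pt "0 0 0 -2.5 0 0 0" --pt "0 -1 -2 0 0 0 0" --pt "0 -2 -3.7 0 0 0 0" --pt "0 -2 -3.7 0 0 0 0" --pt "0 -2 -3.7 0 0 0 0" --pt "0 -2 -3.7 0 0 0 0" --pt "0 -2 -3.7 0 0 0 0"

```text
clock: 32.1
position: [538.5, 112.5, 202.8]
ee_rot: [0.027, 1.0, 0.0, 0.0]
contact_force: [0.7, -0.3, -1.8]
gripper_width: 33.2
```

Call:
servo_tool --pt "0 -2 -3.7 0 0 0 0" --pt "0 -2 -3.7 0 0 0 0" --pt "0 -2 -3.7 0 0 0 0" --pt "0 -2 -3.7 0 0 0 0" --pt "0 -2 -3.7 0 0 0 0" --pt "0 -0.4 -1.6 0 0 0 0" --pt "0 0 0 1 0 0 0" --pt "0 0 0 2 0 0 0" --pt "0 0 0 1.2 0 0 0" --pt "0 0 0 0 0 0 0" --pt "0 0 0 0 0 0 0"

```text
clock: 33.2
position: [631.3, -91.5, 160.5]
ee_rot: [0.026, 1.0, -0.0, -0.0]
contact_force: [-0.5, -0.4, -2.0]
gripper_width: 33.0
```

```bash
python3 go.py 632 -96 152
python3 - <<'E'
from h import *
im,K,E=snap("scene"); cv2.imwrite("pics/e2.png",crop(im,205,160,305,285,4.7))
im,K,E=snap("top"); cv2.imwrite("pics/e2t.png",crop(im,270,140,350,240,5))
E
```

```text
t 33.2 tcp [631.3 -91.5 160.5] jaw yaw 87.0 tilt [-0. -0.] F [-0.5 -0.4 -2. ] w 33.0
-> [632. -96. 152.] tool cm [-0.09 -0.44  0.85] norm 1.0
```

View pics/e2.png

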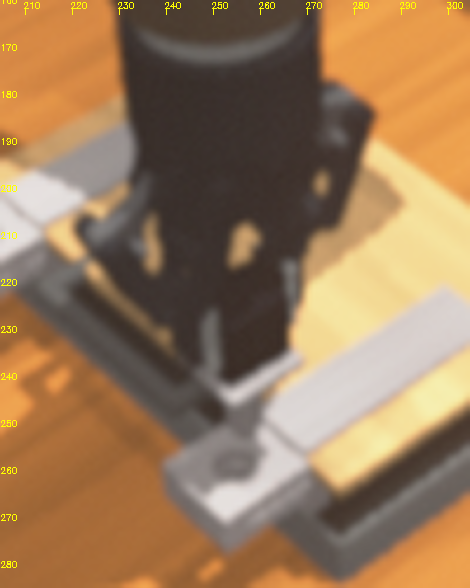

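The pin hangs upright over the ear, with its shank tip at crop (243,435) and the hole at (237,462). I'll check that against the prediction.

Run:
```python
from h import *
im,K,E=snap("scene")
for p in((631.3,-91.5,137),(631.3,-91.5,93),(632,-96.3,76)): print(p,(px(np.array([p]),K,E)[0]+.5-[205,160])*4.7)
```

```text
(631.3, -91.5, 137) [239.8755646  364.30451952]
(631.3, -91.5, 93) [244.34148028 432.98874978]
(632, -96.3, 76) [238.94307354 464.85900457]
```

Call:
servo_tool --pt "0 -0.1 -0.4 0.4 0 0 0" --pt "0 0 0 0.4 0 0 0" --pt "0 0 0 0 0 0 0" --pt "0 0 0 0 0 0 0"

```text
clock: 33.75
position: [632.0, -96.5, 152.1]
ee_rot: [0.027, 1.0, -0.0, -0.0]
contact_force: [0.2, 0.6, -1.6]
gripper_width: 33.3
```

```bash
python3 go.py 632 -96 135;python3 - <<'E'
from h import *
im,K,E=snap("scene"); a=crop(im,230,220,280,285,8)
p=read_state()["position"]; q=((px(np.array([p-[0,0,67.5]]),K,E)[0]+.5-[230,220])*8).astype(int); print(q)
cv2.imwrite("pics/e3.png",a)
E
```

```text
t 33.8 tcp [632.  -96.5 152.1] jaw yaw 86.9 tilt [-0. -0.] F [ 0.2  0.6 -1.6] w 33.3
-> [632. -96. 135.] tool cm [-0.    0.05  1.71] norm 1.7
[204 289]
```

View pics/e3.png

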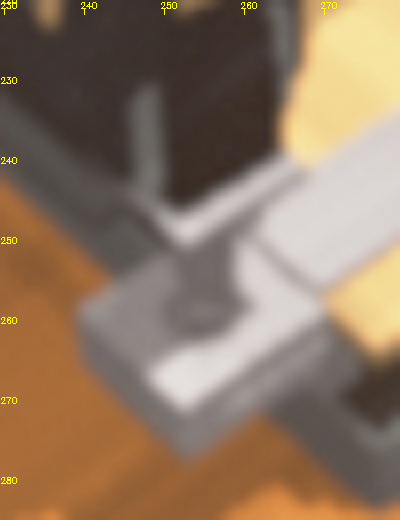

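The shank (x≈205) is centred over the hole (203,310). Inserting slowly.

Call:
servo_tool --pt "0 0 0 0.5 0 0 0" --pt "0 0 0 0.5 0 0 0" --pt "0 0 0 0.5 0 0 0" --pt "0 0 0 0.4 0 0 0" --pt "0 0 0 0 0 0 0"

```text
clock: 34.3
position: [631.5, -96.4, 132.3]
ee_rot: [0.027, 1.0, -0.0, -0.001]
contact_force: [-1.0, 0.3, -2.7]
gripper_width: 33.0
```

Call:
servo_tool --pt "0 0 0 0.4 0 0 0" --pt "0 0 0 0.4 0 0 0" --pt "0 0 0 0.4 0 0 0" --pt "0 0 0 0 0 0 0"

```text
clock: 34.7
position: [631.6, -96.4, 120.4]
ee_rot: [0.027, 1.0, 0.0, -0.001]
contact_force: [-0.7, -1.4, -1.9]
gripper_width: 32.6
```

Call:
servo_tool --pt "0 0 0 0.5 0 0 0" --pt "0 0 0 0.5 0 0 0" --pt "0 0 0 0.5 0 0 0" --pt "0 0 0 0.3 0 0 0" --pt "0 0 0 0.2 0 0 0" --pt "0 0 0 0 0 0 0"

```text
clock: 35.3
position: [632.1, -96.1, 100.8]
ee_rot: [0.027, 1.0, 0.0, -0.0]
contact_force: [-0.4, -0.1, -2.7]
gripper_width: 33.3
```

Call:
servo_tool --pt "0 0 0 0.1 0 0 0" --pt "0 0 0 0.1 0 0 0" --pt "0 0 0 0 0 0 0"

```text
clock: 35.6
position: [632.3, -96.3, 99.6]
ee_rot: [0.027, 1.0, 0.0, 0.0]
contact_force: [0.5, 0.4, -1.1]
gripper_width: 33.0
```

Call:
servo_tool --pt "0 0 0 0.1 0 0 0" --pt "0 0 0 0.1 0 0 0" --pt "0 0 0 0 0 0 0"

```text
clock: 35.9
position: [632.4, -96.3, 99.5]
ee_rot: [0.027, 1.0, -0.0, 0.001]
contact_force: [-4.5, 1.5, 8.2]
gripper_width: 33.1
```

Seated, with 8 N on the flange at the expected height. I'll release, rise and go for pin 2.

Call:
servo_tool --pt "0.4 0 0 0 0 0 0" --pt "0.9 0 0 0 0 0 0" --pt "0.9 0 0 0 0 0 0" --pt "0.9 0 0 0 0 0 0" --pt "0.9 0 0 -2 0 0 0" --pt "0.9 0 0 -4 0 0 0" --pt "0.9 0 0 -4 0 0 0"

```text
clock: 36.6
position: [631.8, -96.5, 197.5]
ee_rot: [0.027, 1.0, -0.0, -0.001]
contact_force: [1.0, -0.3, 0.3]
gripper_width: 76.7
```

```bash
python3 go.py 361 332 200
```

```text
t 36.6 tcp [631.8 -96.5 197.5] jaw yaw 86.9 tilt [-0.1 -0. ] F [ 1.  -0.3  0.3] w 76.7
-> [361. 332. 200.] tool cm [29.34 41.33 -0.21] norm 50.7
```

Call:
servo_tool --pt "0.9 2.4 3.4 0 0 0 0" --pt "0.9 2.4 3.4 0 0 0 0" --pt "0.9 2.4 3.4 0 0 0 0" --pt "0.9 2.4 3.4 0 0 0 0" --pt "0.9 2.4 3.4 0 0 0 0" --pt "0.9 2.4 3.4 0 0 0 0" --pt "0.9 2.4 3.4 0 0 0 0" --pt "0.9 2.4 3.4 0 0 0 0" --pt "0.9 2.4 3.4 0 0 0 0" --pt "0.9 2.4 3.4 0 0 0 0" --pt "0.9 2.4 3.4 0 0 0 0" --pt "0.9 2.4 3.4 0 0 0 0"

```text
clock: 37.8
position: [365.5, 328.0, 197.6]
ee_rot: [0.027, 1.0, 0.0, 0.0]
contact_force: [0.3, -0.2, 1.4]
gripper_width: 77.3
```

Call:
servo_tool --pt "0.9 0.4 0.5 0 0 0 0" --pt "0.9 0 0 2 0 0 0" --pt "0.9 0 0 3 0 0 0" --pt "0.9 0 0 1.5 0 0 0" --pt "0.9 0 0 0 0 0 0" --pt "0.9 0 0 0 0 0 0" --pt "0.9 0 0 0 0 0 0"

```text
clock: 38.5
position: [363.4, 332.3, 133.5]
ee_rot: [0.027, 1.0, 0.001, 0.001]
contact_force: [-0.0, 0.2, -0.2]
gripper_width: 76.7
```

```bash
python3 go.py 361 332 83
python3 - <<'E'
from h import *
im,K,E=snap("top"); a=crop(im,270,165,350,295,4.6)
im,K,E=snap("scene"); b=crop(im,205,190,295,285,4.6)
H=600; pad=lambda x: np.vstack([x[:H],np.zeros((max(0,H-x.shape[0]),x.shape[1],3),np.uint8)])
cv2.imwrite("pics/f1.png",np.hstack([pad(a),pad(b)]))
E
```

```text
t 38.5 tcp [363.4 332.3 133.5] jaw yaw 86.9 tilt [0.1 0.1] F [-0.   0.2 -0.2] w 76.7
-> [361. 332.  83.] tool cm [ 0.25 -0.06  5.05] norm 5.1
```

View pics/f1.png

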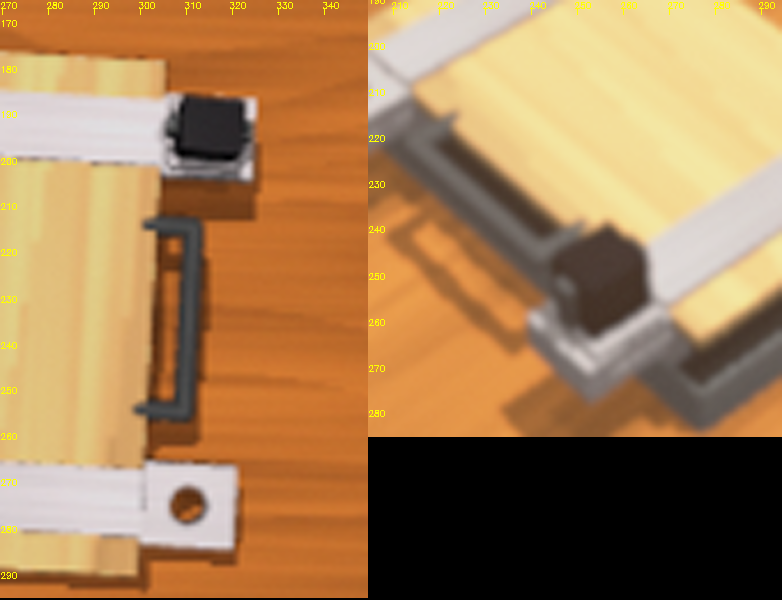

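Pin 1 stands upright on the ear at top crop (210,130), flange down with both buttons out. Now pin 2.

Call:
servo_tool --pt "0.9 0.2 0 1 0 0 0" --pt "0.9 0 0 2 0 0 0" --pt "0.9 0 0 1.5 0 0 0" --pt "0.9 0 0 0.6 0 0 0" --pt "0.9 0 0 0 0 0 0" --pt "0.3 0 0 0 0 0 0" --pt "0 0 0 0 0 0 0" --pt "0 0 0 0 0 0 0" --pt "0 0 0 0 0 0 0" --pt "0 0 0 0 0 0 0" --pt "0 0 0 0 0 0 0"

```text
clock: 39.7
position: [361.3, 332.5, 82.6]
ee_rot: [0.027, 1.0, 0.001, 0.001]
contact_force: [-0.4, -0.8, 5.2]
gripper_width: 33.6
```

```bash
python3 go.py 361 332 203 432 -90 203
```

```text
t 39.7 tcp [361.3 332.5  82.6] jaw yaw 86.9 tilt [0.1 0.1] F [-0.4 -0.8  5.2] w 33.6
-> [361. 332. 203.] tool cm [ 1.000e-02 -3.000e-02 -1.204e+01] norm 12.0
-> [432. -90. 203.] tool cm [ -9.34 -41.76  -0.06] norm 42.8
```

Call:
servo_tool --pt "0 0 0 -0.5 0 0 0" --pt "0 0 0 -1 0 0 0" --pt "0 0 0 -2 0 0 0" --pt "0 0 0 -3 0 0 0" --pt "0 0 0 -3 0 0 0" --pt "0 0 0 -2.5 0 0 0" --pt "0 -0.5 -2 0 0 0 0" --pt "0 -0.9 -4 0 0 0 0" --pt "0 -0.9 -4 0 0 0 0" --pt "0 -0.9 -4 0 0 0 0" --pt "0 -0.9 -4 0 0 0 0" --pt "0 -0.9 -4 0 0 0 0"

```text
clock: 40.9
position: [397.6, 106.8, 200.7]
ee_rot: [0.027, 1.0, -0.0, -0.001]
contact_force: [0.9, -0.7, -1.4]
gripper_width: 33.0
```

Call:
servo_tool --pt "0 -0.9 -4 0 0 0 0" --pt "0 -0.9 -4 0 0 0 0" --pt "0 -0.9 -4 0 0 0 0" --pt "0 -0.9 -4 0 0 0 0" --pt "0 -0.7 -3 0 0 0 0" --pt "0 0 -0.8 0 0 0 0" --pt "0 0 0 1 0 0 0" --pt "0 0 0 2 0 0 0" --pt "0 0 0 1.5 0 0 0" --pt "0 0 0 0 0 0 0" --pt "0 0 0 0 0 0 0" --pt "0 0 0 0 0 0 0"

```text
clock: 42.1
position: [431.5, -90.0, 156.9]
ee_rot: [0.026, 1.0, 0.0, 0.001]
contact_force: [0.2, -0.6, -1.3]
gripper_width: 32.9
```

```bash
python3 go.py 432.3 -90.3 150
```

```text
t 42.1 tcp [431.5 -90.  156.9] jaw yaw 87.0 tilt [0.1 0. ] F [ 0.2 -0.6 -1.3] w 32.9
-> [432.3 -90.3 150. ] tool cm [-0.08 -0.02  0.69] norm 0.7
```

Call:
servo_tool --pt "0 -0.1 0 0.5 0 0 0" --pt "0 0 0 0.5 0 0 0" --pt "0 0 0 0.5 0 0 0" --pt "0 0 0 0.4 0 0 0" --pt "0 0 0 0.4 0 0 0" --pt "0 0 0 0 0 0 0"

```text
clock: 42.7
position: [431.7, -90.7, 132.6]
ee_rot: [0.027, 1.0, -0.0, -0.001]
contact_force: [-0.4, -0.3, -2.0]
gripper_width: 33.1
```

Call:
servo_tool --pt "0 0 0 0.4 0 0 0" --pt "0 0 0 0.4 0 0 0" --pt "0 0 0 0.4 0 0 0" --pt "0 0 0 0 0 0 0"

```text
clock: 43.1
position: [431.7, -90.6, 120.7]
ee_rot: [0.027, 1.0, -0.0, -0.001]
contact_force: [-0.3, -2.0, -2.0]
gripper_width: 33.3
```

Call:
servo_tool --pt "0 0 0 0.5 0 0 0" --pt "0 0 0 0.5 0 0 0" --pt "0 0 0 0.5 0 0 0" --pt "0 0 0 0.3 0 0 0" --pt "0 0 0 0.2 0 0 0" --pt "0 0 0 0.1 0 0 0" --pt "0 0 0 0 0 0 0"

```text
clock: 43.8
position: [432.1, -90.6, 100.2]
ee_rot: [0.027, 1.0, -0.0, -0.0]
contact_force: [-1.0, -0.5, -1.1]
gripper_width: 33.2
```

Call:
servo_tool --pt "0 0 0 0.1 0 0 0" --pt "0 0 0 0.1 0 0 0" --pt "0 0 0 0 0 0 0"

```text
clock: 44.1
position: [432.3, -90.6, 98.6]
ee_rot: [0.027, 1.0, -0.0, 0.0]
contact_force: [-1.3, -0.3, 1.5]
gripper_width: 33.2
```

Call:
servo_tool --pt "0 0 0 0.1 0 0 0" --pt "0 0 0 0 0 0 0" --pt "0.4 0 0 0 0 0 0" --pt "0.9 0 0 0 0 0 0" --pt "0.9 0 0 0 0 0 0" --pt "0.9 0 0 0 0 0 0" --pt "0.9 0 0 -2 0 0 0" --pt "0.9 0 0 -4 0 0 0" --pt "0.9 0 0 -4 0 0 0"

```text
clock: 45.0
position: [431.6, -90.7, 198.0]
ee_rot: [0.027, 1.0, -0.0, -0.001]
contact_force: [0.9, 0.6, -0.1]
gripper_width: 76.8
```

Call:
servo_tool --pt "0.9 0 4 -2 0 0 0" --pt "0.9 0 4.5 0 0 0 0" --pt "0.9 0 4.5 0 0 0 0" --pt "0.9 0 4.5 0 0 0 0" --pt "0.9 0 4.5 0 0 0 0" --pt "0.9 0 4.5 0 0 0 0" --pt "0.9 0 4.5 0 0 0 0" --pt "0.9 0 4.5 0 0 0 0" --pt "0.9 0 0 0 0 0 0"

```text
clock: 45.9
position: [451.8, 268.5, 216.8]
ee_rot: [0.025, 1.0, 0.0, 0.001]
contact_force: [0.0, -0.8, -0.3]
gripper_width: 77.0
```

Run:
```python
from h import *
im,K,E=snap("top"); a=crop(im,285,165,430,335,3)
im,K,E=snap("scene"); b=crop(im,180,170,300,290,3)
H=520; pad=lambda x: np.vstack([x[:H],np.zeros((max(0,H-x.shape[0]),x.shape[1],3),np.uint8)])
cv2.imwrite("pics/g1.png",np.hstack([pad(a),pad(b)]))
```

```text
(no output)
```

View pics/g1.png

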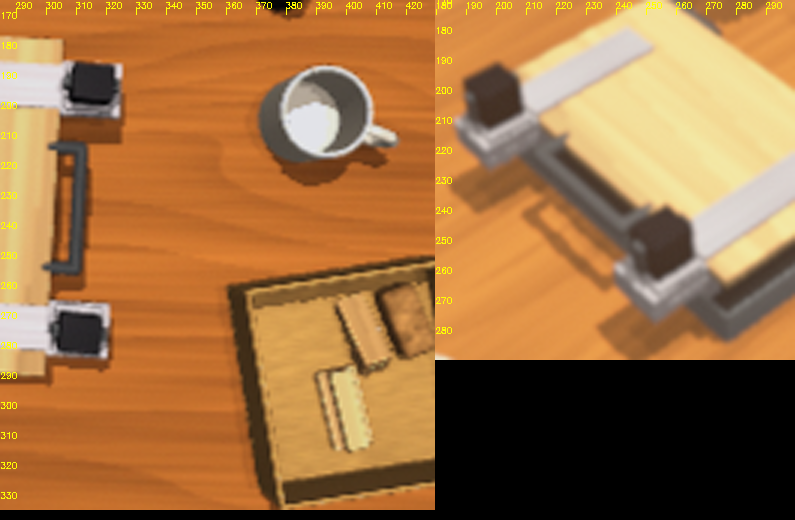

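Both pins are seated flange down with their buttons out, the lid is level, all three offcuts are in the bin and the arm is clear. Handing in.

```bash
python3 -c "
from bench import *
print(job_done())"
```

```text
the job is handed in; nothing more can be done
None
```

The job is handed in, at about 46 s on the clock; `job_done()` reports no verdict.

- **Offcuts:** only three were on the bed (T-section, L and cork). All three went into the bin, and the last picture shows them there.
- **Bear:** I laid it flat near the middle of the bed. The last view before closing showed it there; it is now hidden under the lid.
- **Lid:** I pushed it over slowly along its arc, then pressed until the fingertip met 20 N at 76 mm, the shut height.
- **Pins:** both were slid through the ears until the flange touched the lid. Flange contact came at the expected height (8 N on the first, 1.5 N on the second before a last 1 mm press). The last picture shows both standing upright with the flanges down. I saw the first pin's buttons out clearly in a close view; the second I saw only in the smaller final picture.

No check failed or disagreed. I did not measure the bystanders' positions at the end, but no path came near them.

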